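Clip the lint brush onto the pull-out eye

ROBOT

A 6-joint arm with a two-finger parallel gripper is mounted at the origin on the work surface. World frame = base frame: x ahead of the robot, y to its left, z up, the work surface at z = 0. Lengths are in mm, angles in rad, forces in N, time in s.
With the tool pointing down it reaches from about 350 to 875 mm from the base axis. Payload 4.2 kg.
Tool frame: the origin (TCP) lies on the mounting face of the last link; the fingertips stand 173 mm ahead of it and the grasp point (between the pads) lies 155 mm ahead of it; z points along the fingers, y is the line along which they close (so a half turn about z gives the same grasp; the last joint's range is limited). The gripper opens to 85 mm and grips with 20 to 120 N. Pads are 22 mm wide; open, the fingers measure 114 mm over their backs; the gripper's body (76 mm by 85 mm) begins 54 mm behind the grasp point. The pads swing forward as they close: fully open they stand 13 mm farther back than shut.
Start: joints at [1.534, 0.385, 0.008, 0, -1.194, -0.259], TCP at [182.158, 597.845, 404.712] pointing down, gripper open.
Joint ranges: [-3.14, 3.14], [-1.21, 2.06], [-1.07, 1.41], [-3.16, 2.05], [-2.99, -0.16], [-3.1, 3.1]. Speed limits (rad/s): [2.79, 2.79, 3.14, 3.14, 3.14, 3.14].

INTERFACE

Orientations are given as a unit quaternion [x, y, z, w].
In Python, from bench import arm gives the robot as it stands.
- The arm moves only by the tool carry_out, never from a script. Its argument "rows" is a list of rows, each a list of 7 numbers: the shift along the tool's x, y, z as a fraction of full scale, then the turn, a rotation vector about the tool's x, y, z as a fraction of full scale, then the opening, from -1 (shut) to 1 (fully open). A call has 1 to 12 rows; each row is the pose to reach, as a shift and turn from the pose commanded when the call began, along the tool's axes at that moment, turning the shorter way round; what a row does not reach only later rows make up. Full scale, the value 1, is 20 cm for a shift and pi rad for a turn. A row lasts 1/8 s, in which the tool goes at most 62.5 mm and 10.7 degrees, less where a joint would pass 70% of its speed; a pose out of reach is approached as far as the arm can. A call with a number of a shift or a turn outside -1 to 1 is refused whole. A call with a gripper value outside its range is refused whole. The fingers move at their own pace and stop on an object; the grip force is fixed at half the most. Time passes only in rows, so rows that repeat a pose let the fingers close. It gives the time, the measured TCP pose, the force, the opening and the grip force at its end, in the units of the state.
- arm.read_state(): the state, without advancing time (a new reading comes with each control period).
- arm.get_image(name): name is "side" or "top" or "wrist"; returns (picture, depth): 420x560x3 uint8, red, green, blue; 420x560 float32, mm along the optical axis (not along the pixel's ray), 0 where there is no reading.
- arm.calibration(name): a dict with "mtx" (3x3 intrinsics, pixels), "cam_to_world" (4x4, takes a point from camera to world coordinates). Camera axes: x right, y up, looking along -z (the intrinsics and any distortion apply to the point x, -y, -z); pixel columns grow to the right and rows downward; lengths in mm; the calibration is good to about 2 mm. A picture is of the moment at which its call begins: read the wrist's pose just before it. calibration takes no time and is no camera call; for the wrist camera it gives the pose at the moment of the call.
- arm.job_done(): hands the job in; it is judged then, once.
The state is a dict: "clock": time; "joints": joint angles; "joint_vel": joint speeds; "joint_efforts": joint torques, N m; "position": TCP position; "ee_rot": TCP orientation; "contact_force": force on the tool from outside, world axes, zero at the start; "wrist_torque": the same for the moment, N m; "gripper_width": finger opening in mm; "grasp_force": force on a finger pad.
Only numpy, scipy, OpenCV 4.12 (cv2) and the standard library are available. Lean on these libraries where they do the work, as an engineer would, in place of code of your own. Each camera call takes 0.05 s, during which the arm holds its last target. There are 200 camera calls.

TASK

Clip the stainless lint brush to the pull-out eye of its ledge bracket so that it cannot fall behind the dryer: press the brush's sprung snap hook gently onto the upright front bar of the eye, never harder than 20 N, until the bar has passed the gate and the gate has sprung shut behind it. Then prove the catch by pulling the brush back until the eye has slid all the way out of its bracket's block, and leave the brush lying flat on the ledge, still clipped on with the eye fully out. Do not shift or tip the other things on the ledge.

Things in the scene. Friction and masses are not known exactly. Their poses are not given: they have to be found in the camera images.
- brush_grip (a point): middle of the lint brush's stainless handle, 13 mm above the underside (half-way up). The handle is a bar along x, 20 mm wide, 26 mm tall, from x = -48 to +44 mm. Brush head at its -x end (x = -132 to -48 mm, 52 mm wide, 26 mm tall), steel snap hook at its +x end. Lies flat, z up; about 0.2 kg, balancing 20 to 50 mm towards the head
- hook (a point): middle of the snap hook's mouth, 90 mm ahead (+x) of brush_grip, 16 mm above the underside, same axes. A flat U, 10 mm thick, open to +x: arms along x with round ends at x = 3.5 mm, inner faces at y = +-12.5, outer at +-19.5 mm; back wall's face at x = -25.5 mm. A wire gate shuts the mouth along x = 0, hinged at y = +14.5 mm, its free tip at y = -8 mm
- gate (a joint): angle of the hook's sprung wire gate: 0 = shut; it opens inward only (tip to -x of hook), to 1.35 rad. The bar needs about 5 to 11 N to push it. A bar entering at y = -3 mm passes the tip with its centre about 16 to 20 mm inside the mouth, later if nearer the hinge; the gate then springs back to 0. The bar meets the back wall with its centre 22 mm inside
- eye_bar (a point): the eye's upright front bar, a steel rod 7 mm thick, z = 2 to 47 mm; this point is on its axis 16 mm above the ledge. +x points level into the bracket (the way to press), z up. From the bar's ends two level 7 mm rods (heights 5.5 and 44 mm) run along +x into a grey block, whose face is 93 mm behind the bar when fully out. The hook goes round the bar, between the rods
- eye (a joint): how far the eye is pushed into its block (m): 0 = fully out. It slides along +x of eye_bar with about 2.5 N of friction and stays where it is left, up to a hard stop somewhere short of 80 mm in (find it by feel); it gives way before the gate does
- bracket: the fixed bracket with the eye: a grey block 90 x 46 x 56 mm tall on a steel foot 106 x 70 x 4 mm; origin on the ledge under the eye's front bar when fully out, x into the block
- peg: the neighbouring fixed bracket, the same grey block, with one open upturned steel peg 56 mm tall and no eye; origin on the ledge under the peg's tip
- tub: closed white detergent tub with a grey flip-top lid, 110 x 150 x 147 mm tall; origin at the centre of its underside
- funnel: grey silicone funnel standing on its wide mouth, 96 mm across, 95 mm tall; origin at the centre of its underside
- cup: glass measuring cup with a handle, 76 mm across, 85 mm tall; origin at the centre of its underside
- knob: loose chrome dryer knob, a disc 52 mm across and 34 mm tall with a bar grip; origin at the centre of its underside
- spray: white bottle, 68 mm across, 200 mm tall; origin at the centre of its underside
- spare: spare cleaning brush with a plain straight handle and no hook, lying flat, about 200 mm long; origin under it at the ledge
Not all that is in view belongs to the job. What is shaped like the bracket but blue or yellow is not meant. Leave any yellow look-alike of the part that bears brush_grip alone.

How it is judged:
By the outcome, as a careful person would: the job done as asked, in the order asked, and still so for the second after the job is handed in, with the robot touching nothing.
It also fails if it takes over 56 s, if anything falls off the work surface, if the arm or the gripper's body presses on something with over 40 N, if the wrist force passes 120 N, or if a joint passes its speed limit or range.

## Working session

There is one attempt and no reset: what is moved stays moved. The work goes in short steps, Python scripts to look and compute and a tool call to move; the robot and the scene stay as the last step left them, time stands still between calls to the robot, and variables do not carry over. Pictures are saved under pics/ and viewed, at most 10 in all, crops included, and the job is handed in when it is done.

Besides the shell and the picture viewer there is one more tool, called after "Request:" as name(argument=value, ...), one argument or row to a line, values as JSON. carry_out: Moves the arm, as the interface text tells. Its arguments: {"type":"object","properties":{"rows":{"type":"array"}},"required":["rows"]}

```bash
mkdir -p pics; cat > h.py <<'E'
import numpy as np,cv2
from bench import arm
from scipy.spatial.transform import Rotation as R
def grab(n):
    c=arm.calibration(n);p,d=arm.get_image(n);np.savez(f'/tmp/{n}.npz',p=p,d=d,m=c['mtx'],T=c['cam_to_world'])
    return p,d
def load(n):
    return np.load(f'/tmp/{n}.npz')
def pix2w(n,u,v,z=None):
    f=load(n);m,T,d=f['m'],f['T'],f['d']
    r=np.array([(u-m[0,2])/m[0,0],-(v-m[1,2])/m[1,1],-1.])
    if z is None: return (T@np.r_[r*d[int(v),int(u)],1])[:3]
    w=T[:3,:3]@r; o=T[:3,3]; return o+w*(z-o[2])/w[2]
def save(p,name,box=None,s=1):
    if box: p=p[box[1]:box[3],box[0]:box[2]]
    cv2.imwrite('pics/'+name,cv2.resize(p[...,::-1],None,fx=s,fy=s,interpolation=cv2.INTER_CUBIC))
E
python3 - <<'E'
from h import *
p,_=grab('top');save(p,'top.png',s=1.42)
p,_=grab('side');save(p,'side.png',s=1.42)
print(arm.read_state());print(load('top')['T'],load('side')['T'])
E
```

```text
{'clock': 0.1, 'joints': array([ 1.53364567e+00,  3.85505819e-01,  6.79978631e-03, -4.55423605e-04,
       -1.19399126e+00, -2.58585309e-01]), 'joint_vel': array([ 0.00051318, -0.00271108,  0.00314597,  0.00131226,  0.00143887,
        0.00021789]), 'joint_efforts': array([-1.95497073e-04, -3.93318415e+01,  1.88929939e+01,  4.19788465e+00,
       -2.53616679e-03,  3.14061502e-06]), 'position': array([182.07347344, 597.71765547, 403.72640999]), 'ee_rot': array([ 9.89074589e-01, -1.47412719e-01, -1.05341076e-04,  9.68048070e-04]), 'contact_force': array([-0.89781533, -0.12022229, -0.81337934]), 'wrist_torque': array([-0.00891071, -0.02257875,  0.00459139]), 'grasp_force': 0.0, 'gripper_width': 85.6702459955623}
[[-6.16409955e-03  9.73547480e-01 -2.28401638e-01  1.76967505e+02]
 [-9.99976404e-01 -5.30851776e-03  4.36012643e-03  2.88357845e+01]
 [ 3.03231594e-03  2.28423125e-01  9.73557230e-01  1.10945484e+03]
 [ 0.00000000e+00  0.00000000e+00  0.00000000e+00  1.00000000e+00]] [[ 6.99998912e-01  4.71253280e-01 -5.36583516e-01 -1.66498884e+02]
 [-7.14100832e-01  4.70143880e-01 -5.18675942e-01 -5.57863476e+02]
 [ 7.84371718e-03  7.46247331e-01  6.65622564e-01  7.89284565e+02]
 [ 0.00000000e+00  0.00000000e+00  0.00000000e+00  1.00000000e+00]]
```

View pics/top.png

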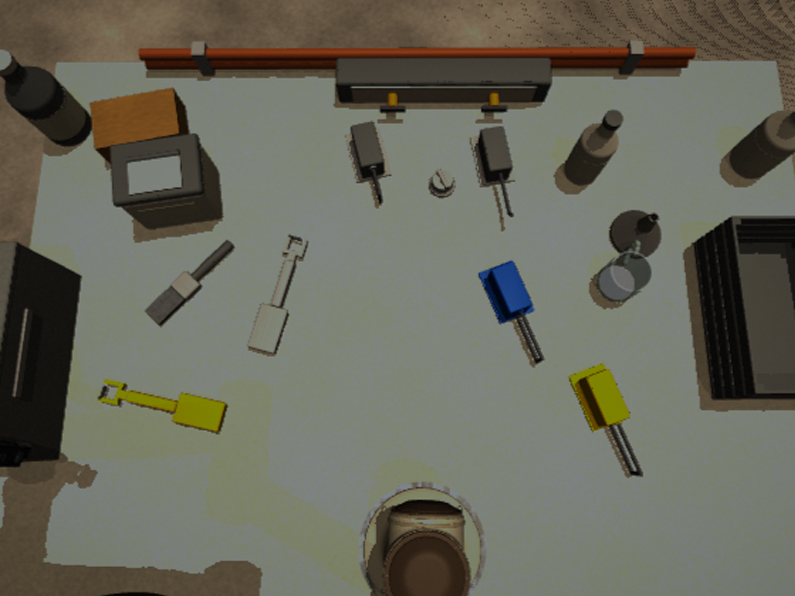

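View pics/side.png

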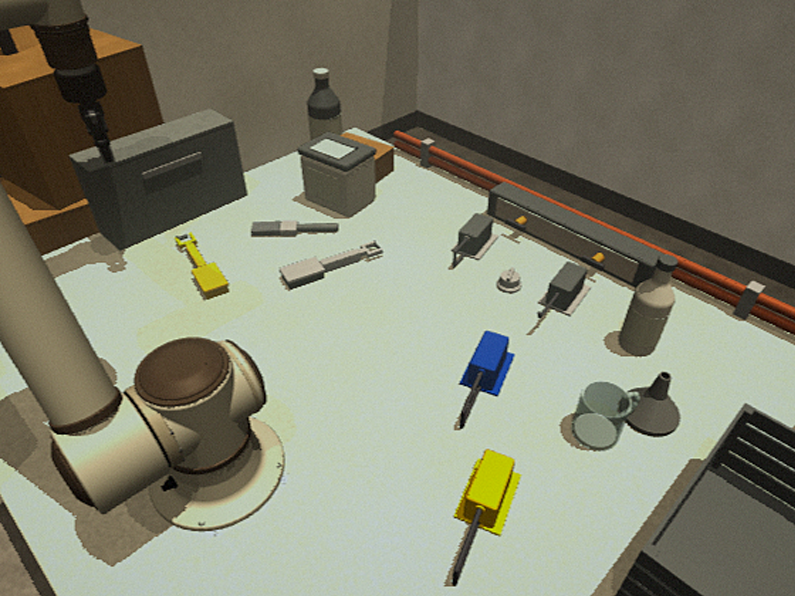

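The top view shows the silvery hooked brush at (275,295), hook at (296,245); its yellow twin is at (165,405) and the hookless spare at (190,285). There are two grey candidates for the bracket: (368,150) with its rod to (379,200), and (495,155) with its rod to (509,213). The blue and yellow ones are excluded. I'll enlarge both to see which has the eye.

```bash
python3 - <<'E'
from h import *
t=load('top')['p'];s=load('side')['p']
a=cv2.resize(t[80:160,235:370],None,fx=5.5,fy=5.5,interpolation=3)[:, :742]
b=cv2.resize(s[140:240,300:425],None,fx=5.5,fy=5.5,interpolation=3)
c=cv2.resize(t[155:255,165:225],None,fx=5.5,fy=5.5,interpolation=3)
cv2.imwrite('pics/c1.png',a[...,::-1]);cv2.imwrite('pics/c2.png',np.hstack([b]).copy()[:,:,::-1])
E
```

```text
(no output)
```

View pics/c2.png

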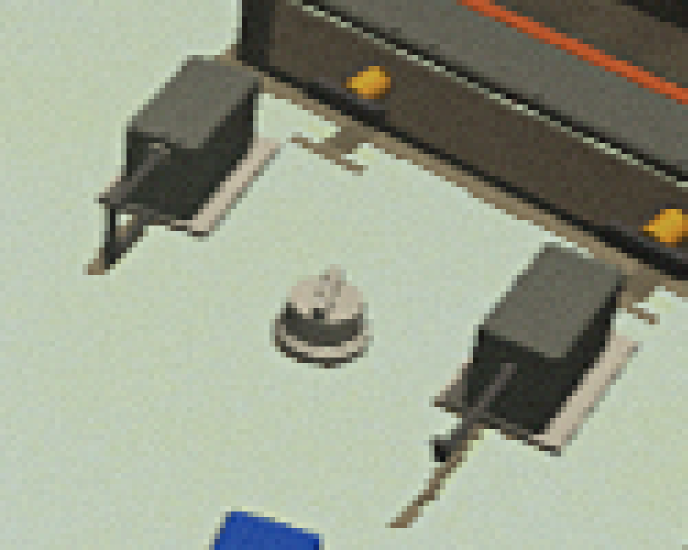

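View pics/c1.png

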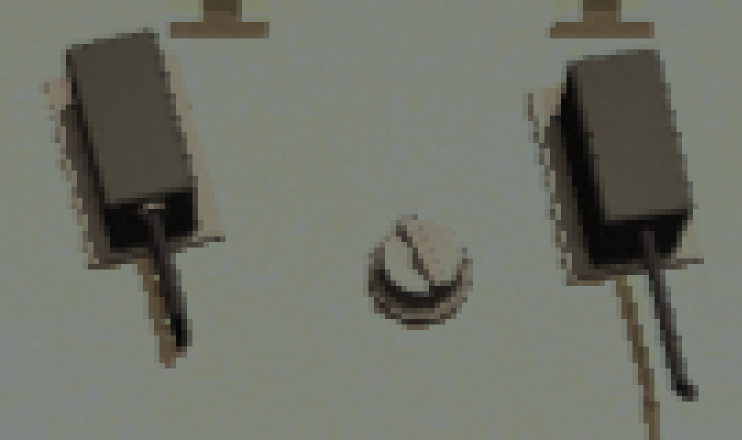

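The left grey bracket (crop (130,140), upright front bar at (182,335)) has the closed eye with an upright front bar. The right one is a raised rod with an upturned tip, so it is the peg. Left is ours. I'll measure from depth now.

```bash
cat >> h.py <<'E'
def cloud(n):
    f=load(n);m,T,d=f['m'],f['T'],f['d']
    v,u=np.mgrid[0:d.shape[0],0:d.shape[1]]
    P=np.stack([(u-m[0,2])/m[0,0]*d,-(v-m[1,2])/m[1,1]*d,-d,np.ones_like(d)],-1)@T.T
    P[d==0]=np.nan
    return P[...,:3]
E
python3 - <<'E'
from h import *
W=cloud('top')
def rect(P):
    (c,s,a)=cv2.minAreaRect(P[:,:2].astype(np.float32));return np.round(c,1),np.round(s,1),round(a,1),len(P)
print('table z',np.nanmedian(W[180:230,225:320,2]))
b=W[160:255,165:225].reshape(-1,3);b=b[(b[:,2]>12)&(b[:,2]<40)]
print('brush',rect(b),np.median(b[:,2]))
c=b[:,:2].mean(0);e=np.linalg.svd(b[:,:2]-c,full_matrices=False)[2][0];e*=np.sign(e[0]);n=np.array([-e[1],e[0]])
x=(b[:,:2]-c)@e;y=(b[:,:2]-c)@n
for lo in range(-90,140,10):
    k=(x>=lo)&(x<lo+10)
    if k.any(): print(lo,k.sum(),y[k].min().round(1),y[k].max().round(1),np.median(b[k,2]).round(1))
print(c,e,x.min(),x.max())
B=W[80:150,243:278].reshape(-1,3)
k=B[(B[:,2]>50)&(B[:,2]<70)];print('block top',rect(k),np.median(k[:,2]))
k=B[(B[:,2]>38)&(B[:,2]<50)];print('rod',rect(k));print(k[np.argsort(k[:,0])][:25].round(1))
print(pix2w('top',296/1.42,245/1.42,16),arm.calibration('wrist')['cam_to_world'])
E
```

```text
table z -0.14507306738778425
brush (array([449.5, 258.7]), array([ 52.6, 225.2]), 74.7, 1092) 25.17782566085316
-90 63 -24.2 26.5 25.5
-80 76 -25.3 25.6 25.6
-70 79 -25.7 27.0 25.9
-60 79 -24.9 26.6 26.0
-50 78 -24.0 25.8 25.6
-40 76 -24.0 25.7 26.2
-30 77 -24.4 25.5 25.9
-20 73 -24.8 26.9 25.3
-10 57 -25.7 24.7 25.4
0 34 -9.9 10.3 26.1
10 31 -9.3 10.0 25.4
20 33 -9.4 9.3 25.5
30 32 -9.9 11.1 24.4
40 30 -8.5 9.2 25.0
50 30 -9.0 9.2 25.1
60 32 -9.0 9.4 25.0
70 30 -8.6 9.6 25.1
80 23 -9.2 9.3 25.4
90 24 -6.7 8.2 19.8
100 53 -19.0 20.4 21.2
110 25 -18.8 21.1 20.9
120 22 -19.0 20.2 19.9
130 35 -19.0 20.4 20.3
[425.09619197 264.82145499] [ 0.96478358 -0.26304493] -87.42988267384115 137.78782067945156
block top (array([706.9,  92. ]), array([141.1,  45.9]), 14.2, 521) 55.617825161754354
rod (array([700. ,  90.3]), array([144.1,  45.5]), 14.1, 86)
[[630.4  71.6  47.5]
 [631.5  74.6  38.3]
 [632.1  74.4  43.6]
 [632.3  74.2  49.7]
 [633.2  71.6  47.5]
 [633.4  76.9  47.2]
 [636.5  71.6  46.7]
 [636.5  77.   46.7]
 [636.9  74.4  45.6]
 [638.8  74.3  48.1]
 [640.9  71.8  43. ]
 [641.8  74.3  47.7]
 [644.7  74.3  47.7]
 [644.7  77.   47.6]
 [645.4  79.7  46.2]
 [648.2  79.7  46.2]
 [649.4  74.5  43.6]
 [649.5  77.2  43.3]
 [650.8  77.   46.9]
 [651.4  79.8  45.6]
 [653.5  79.7  47.3]
 [654.1  77.1  46.1]
 [655.8  79.7  48.6]
 [656.2  77.   47.8]
 [657.9  82.6  44.1]]
[542.11667398 232.84537239  16.        ] [[-2.91518792e-01  9.13991651e-01  2.82198611e-01  2.53122181e+02]
 [-9.56563427e-01 -2.79095744e-01 -8.42138636e-02  5.74560499e+02]
 [ 1.78966316e-03 -2.94490795e-01  9.55652640e-01  3.73146949e+02]
 [ 0.00000000e+00  0.00000000e+00  0.00000000e+00  1.00000000e+00]]
```

```bash
cat >> h.py <<'E'
def goal(x,y,z,yaw,s=None):
    "row fractions for TCP at x,y,z, pointing down, tool x at world yaw (deg)"
    s=s or arm.read_state();R0=R.from_quat(s['ee_rot'])
    t=np.deg2rad(yaw);G=R.from_matrix(np.array([[np.cos(t),np.sin(t),0],[np.sin(t),-np.cos(t),0],[0,0,-1]]))
    d=R0.inv().apply(np.array([x,y,z])-s['position'])/200;r=(R0.inv()*G).as_rotvec()/np.pi
    print(np.r_[d,r].round(4).tolist(),'mm',np.linalg.norm(d*200).round(1))
E
python3 - <<'E'
from h import *
goal(448.6,258.4,300,-15.25)
E
```

```text
[1.7694, 1.2332, 0.5212, 0.0006, -0.0, -0.0095] mm 443.8
```

Request:
carry_out(
  rows=[
    [0.9,0.63,0.26,0,0,-0.009,1],
    [0.9,0.63,0.26,0,0,-0.009,1],
    [0.9,0.63,0.26,0,0,-0.009,1],
    [0.9,0.63,0.26,0,0,-0.009,1],
  ],
)

```text
clock: 0.6
position: [318.6, 422.3, 351.7]
ee_rot: [0.991, -0.134, -0.0, 0.001]
contact_force: [-0.3, 1.0, 0.2]
gripper_width: 85.3
grasp_force: 0.0
```

Request:
carry_out(
  rows=[
    [0.87,0.6,0.26,0,0,0,1],
    [0.87,0.6,0.26,0,0,0,1],
    [0.87,0.6,0.26,0,0,0,1],
    [0.87,0.6,0.26,0,0,0,1],
    [0.87,0.6,0.26,0,0,0,1],
  ],
)

```text
clock: 1.23
position: [454.4, 261.3, 299.6]
ee_rot: [0.991, -0.135, -0.001, 0.001]
contact_force: [-0.4, -0.9, 0.4]
gripper_width: 85.3
grasp_force: 0.0
```

```bash
python3 - <<'E'
from h import *
p,_=grab('wrist');save(p,'w1.png',s=1.2);print(arm.read_state()['position'],arm.read_state()['clock'])
W=cloud('wrist').reshape(-1,3)
print('table',np.nanmedian(W[abs(W[:,2])<6][:,2]))
b=W[(W[:,2]>17)&(W[:,2]<32)&(np.hypot(W[:,0]-449,W[:,1]-258)<160)]
e=np.array([np.cos(np.deg2rad(-15.25)),np.sin(np.deg2rad(-15.25))]);n=np.array([-e[1],e[0]])
q=b[:,:2]-[467.9,253.1];x=q@e;y=q@n
for lo in range(-140,110,10):
    k=(x>=lo)&(x<lo+10)&(abs(y)<32)
    if k.sum()>5: print(lo,k.sum(),np.percentile(y[k],[2,98]).round(1),np.median(b[k,2]).round(1))
print(x[abs(y)<32].min(),x[abs(y)<32].max())
goal(448.6,258.4,180,-15.25)
E
```

```text
[454.03972943 262.37487916 300.15632945] 1.275
table 0.26719562321540025
-140 74 [-23.4  22.6] 25.7
-130 739 [-24.3  24.5] 26.3
-120 774 [-24.9  24.9] 26.3
-110 800 [-24.7  24.6] 26.3
-100 829 [-24.4  24.9] 26.3
-90 848 [-25.   24.7] 26.3
-80 875 [-24.7  24.5] 26.3
-70 906 [-24.5  24.9] 26.3
-60 967 [-24.9  24.6] 26.2
-50 590 [-23.3  23.3] 25.0
-40 383 [-10.    9.5] 26.0
-30 397 [-9.9  9.4] 26.0
-20 413 [-9.8  9.3] 26.0
-10 438 [-9.7  9.8] 26.1
0 442 [-9.6  9.7] 25.9
10 454 [-9.5  9.5] 26.0
20 465 [-9.4  9.4] 25.9
30 499 [-10.    9.2] 25.9
40 391 [-8.   7.9] 21.9
50 641 [-18.7  18.4] 21.2
60 606 [-19.1  18.8] 21.2
70 408 [-19.5  19.2] 21.1
80 590 [-19.3  18.9] 21.2
90 161 [-18.6  18.2] 21.1
-132.4391206252711 92.74265016693505
[-0.0205, 0.0257, 0.6008, 0.0004, 0.0002, -0.0011] mm 120.3
```

View pics/w1.png

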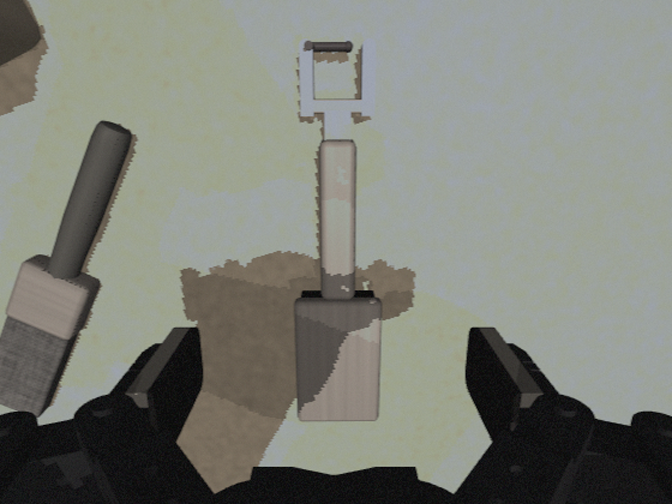

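The view shows the brush upright in frame, handle (338,215), hook mouth (332,70) with gate hinge on the left, and the spare well clear at (60,270). Descending.

Request:
carry_out(
  rows=[
    [-0.02,0.026,0.3,0,0,-0.001,1],
    [-0.02,0.026,0.55,0,0,-0.001,0.6],
    [-0.02,0.026,0.61,0,0,-0.001,0.2],
    [-0.02,0.026,0.61,0,0,-0.001,-1],
    [-0.02,0.026,0.61,0,0,-0.001,-1],
    [-0.02,0.026,0.61,0,0,-0.001,-1],
    [-0.02,0.026,0.61,0,0,-0.001,-1],
    [-0.02,0.026,0.61,0,0,-0.001,-1],
  ],
)

```text
clock: 2.28
position: [449.0, 260.1, 180.7]
ee_rot: [0.991, -0.131, 0.001, -0.002]
contact_force: [-2.2, 2.3, 6.8]
gripper_width: 18.8
grasp_force: 62.1
```

Request:
carry_out(
  rows=[
    [0,0,-0.1,0,0,0,-1],
    [0,0,-0.25,0,0,0,-1],
    [0,0,-0.25,0,0,0,-1],
    [0,0,-0.25,0,0,0,-1],
  ],
)

```text
clock: 2.78
position: [448.0, 258.6, 228.1]
ee_rot: [0.991, -0.132, -0.001, 0.0]
contact_force: [-0.1, -0.5, -2.7]
gripper_width: 18.6
grasp_force: 60.9
```

```bash
python3 - <<'E'
from h import *
s=arm.read_state();print(s['position'],s['contact_force'],s['gripper_width'])
goal(469.1,34.9,230,14.2)
E
```

```text
[447.99646819 258.58591562 228.08160586] [-0.08337654 -0.51223454 -2.68859861] 18.64770829865415
[0.395, 1.0517, -0.009, 0.0002, 0.0004, -0.1633] mm 224.7
```

Request:
carry_out(
  rows=[
    [0.1,0.25,0,0,0,-0.04,-1],
    [0.2,0.5,0,0,0,-0.08,-1],
    [0.3,0.75,0,0,0,-0.12,-1],
    [0.39,1.0,0,0,0,-0.163,-1],
    [0.395,1.0,0,0,0,-0.163,-1],
    [0.395,1.0,0,0,0,-0.163,-1],
    [0.395,1.0,0,0,0,-0.163,-1],
  ],
)

```text
clock: 3.65
position: [472.5, 46.4, 228.3]
ee_rot: [0.992, 0.124, -0.0, 0.0]
contact_force: [0.0, 1.8, -3.1]
gripper_width: 18.6
grasp_force: 60.8
```

```bash
python3 - <<'E'
from h import *
s=arm.read_state();print(s['position'],s['contact_force'],s['clock'])
p,_=grab('wrist');save(p,'w2.png',s=1.2)
W=cloud('wrist').reshape(-1,3);W=W[~np.isnan(W[:,0])]
X=R.from_quat(s['ee_rot']).apply([1,0,0]);print('yaw',np.degrees(np.arctan2(X[1],X[0])))
t=np.deg2rad(14.2);u=np.array([np.cos(t),np.sin(t)]);n=np.array([-u[1],u[0]])
q=(W[:,:2]-s['position'][:2]);x=q@u;y=q@n
for z0,z1 in((66,90),(50,66),(28,50)):
  print(z0,z1)
  for lo in range(20,330,10):
    k=(x>=lo)&(x<lo+10)&(abs(y)<45)&(W[:,2]>z0)&(W[:,2]<z1)
    if k.sum()>5: print(lo,k.sum(),np.percentile(y[k],[2,98]).round(1),np.median(W[k,2]).round(1),np.percentile(x[k],[2,98]).round(1))
E
```

```text
[472.49571937  46.3692621  228.31832615] [ 0.02795745  1.75265336 -3.09773991] 3.65
yaw 14.257179276283335
66 90
20 1467 [-10.6   8.5] 73.5 [20.2 29.8]
30 1541 [-10.4   8.4] 73.5 [30.3 39.8]
40 1663 [-10.6   8.5] 73.4 [40.2 49.8]
50 1781 [-10.5   8.5] 73.4 [50.2 59.8]
60 1439 [-8.6  6.4] 69.0 [60.2 69.9]
70 2528 [-19.4  17.5] 68.7 [70.6 79.9]
80 2287 [-20.1  18.1] 68.6 [80.2 89.7]
90 1641 [-20.2  18.2] 68.6 [90.2 99.8]
100 93 [-20.2  18.3] 68.4 [100.  100.7]
50 66
60 17 [-9.7  7.7] 60.9 [61.5 62. ]
70 57 [-20.1  18. ] 62.7 [74.7 76. ]
80 86 [-13.6  11.6] 62.2 [83.8 89.7]
90 145 [-13.6  11.6] 62.5 [90.1 99.6]
100 24 [-13.6  11.6] 62.6 [100.2 102. ]
28 50
```

View pics/w2.png

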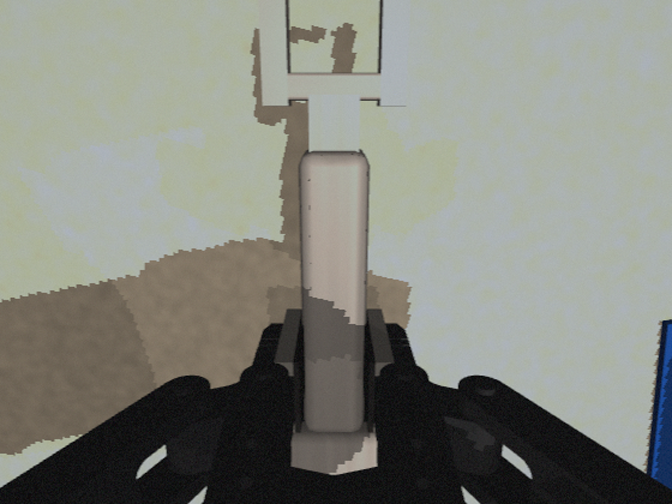

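Brush is held straight and level (handle (335,290), hook back wall (335,85)); the eye is not in this view yet. I'll refine the eye line from both fixed cameras.

```bash
python3 - <<'E'
from h import *
for cam in('top','side'):
    W=cloud(cam).reshape(-1,3);W=W[~np.isnan(W[:,0])]
    k=W[(W[:,2]>53.5)&(W[:,2]<59)&(abs(W[:,0]-731)<62)&(abs(W[:,1]-97)<45)]
    c,s,a=cv2.minAreaRect(k[:,:2].astype(np.float32));print(cam,'block',c,s,a,len(k))
    t=np.deg2rad(14.2);u=np.array([np.cos(t),np.sin(t)]);n=np.array([-u[1],u[0]])
    q=W[:,:2]-[634.6,73.7];x=q@u;y=q@n
    m=(abs(y)<15)&(W[:,2]>8)
    for lo in range(-12,64,4):
        j=m&(x>=lo)&(x<lo+4)&(W[:,2]<60)
        if j.sum(): print(lo,j.sum(),y[j].mean().round(1),y[j].min().round(1),y[j].max().round(1),W[j,2].min().round(),W[j,2].max().round())
s=arm.read_state();
E
```

```text
top block (731.7094116210938, 98.26321411132812) (89.39962005615234, 45.66058349609375) 13.806818962097168 403
-8 4 -0.9 -2.5 0.7 8.0 48.0
-4 14 0.8 -3.0 3.4 12.0 50.0
0 4 0.6 -2.5 2.7 46.0 50.0
4 4 -0.9 -3.4 1.6 43.0 50.0
8 4 1.2 -1.9 3.2 11.0 48.0
12 3 -0.2 -2.9 2.5 43.0 46.0
16 6 1.3 -1.5 3.8 8.0 47.0
20 2 -0.7 -2.1 0.6 48.0 49.0
24 6 0.5 -2.9 2.9 9.0 51.0
28 4 1.6 -1.6 3.6 8.0 47.0
32 4 0.6 -2.2 3.4 44.0 49.0
36 4 0.4 -3.2 2.7 44.0 50.0
40 5 0.6 -1.8 3.6 12.0 49.0
44 4 -0.1 -3.1 3.3 12.0 49.0
48 5 -0.5 -6.6 2.6 44.0 49.0
52 43 -0.4 -14.8 14.6 10.0 58.0
56 45 1.6 -13.1 14.6 12.0 59.0
60 14 -2.1 -14.9 12.3 52.0 59.0
side block (729.5932006835938, 95.41590881347656) (89.58078002929688, 45.29058837890625) 14.553230285644531 192
-8 9 -2.0 -4.4 0.9 12.0 42.0
-4 15 -2.1 -5.2 2.3 9.0 46.0
0 2 -2.1 -4.0 -0.1 44.0 46.0
4 2 -0.2 -2.3 2.0 44.0 47.0
8 4 -2.3 -4.0 0.6 9.0 49.0
12 1 -0.8 -0.8 -0.8 11.0 11.0
16 4 -1.8 -2.9 0.9 9.0 47.0
20 3 -1.6 -4.0 0.2 8.0 48.0
24 3 -3.3 -4.7 -2.5 45.0 50.0
28 1 -6.4 -6.4 -6.4 47.0 47.0
32 3 -1.9 -2.2 -1.4 10.0 48.0
36 1 -3.8 -3.8 -3.8 47.0 47.0
40 2 -0.8 -3.9 2.4 42.0 45.0
44 3 -0.5 -3.1 1.7 44.0 45.0
48 5 -4.8 -8.1 -3.5 8.0 49.0
52 61 -2.6 -14.7 12.8 8.0 56.0
56 33 -0.8 -13.2 14.5 10.0 59.0
60 7 -0.5 -11.4 13.3 26.0 56.0
```

```bash
python3 - <<'E'
from h import *
goal(485.5,39.1,186,14.2)
E
```

```text
[0.0541, 0.0519, 0.2123, -0.0, 0.0001, 0.0004] mm 45.0
```

Request:
carry_out(
  rows=[
    [0.054,0.052,0.1,0,0,0,-1],
    [0.054,0.052,0.21,0,0,0,-1],
    [0.054,0.052,0.21,0,0,0,-1],
    [0.054,0.052,0.21,0,0,0,-1],
  ],
)

```text
clock: 4.2
position: [485.7, 38.8, 187.2]
ee_rot: [0.992, 0.124, 0.0, -0.0]
contact_force: [-0.1, 0.2, -1.9]
gripper_width: 18.5
grasp_force: 60.7
```

```bash
python3 - <<'E'
from h import *
s=arm.read_state();print(s['position'],s['contact_force'],s['clock'])
goal(485.5,39.1,186,14.2)
p,_=grab('top');a=p[85:205,225:315];p,_=grab('side');b=p[130:250,270:390]
f=lambda i:cv2.resize(i[...,::-1],None,fx=3.7,fy=4.5,interpolation=3)
cv2.imwrite('pics/e1.png',np.hstack([f(a),f(b)]))
W=cloud('top').reshape(-1,3);W=W[~np.isnan(W[:,0])]
t=np.deg2rad(14.2);u=np.array([np.cos(t),np.sin(t)]);n=np.array([-u[1],u[0]])
q=W[:,:2]-[634.6,73.7];x=q@u;y=q@n
for lo in range(-92,4,4):
    j=(abs(y)<28)&(x>=lo)&(x<lo+4)&(W[:,2]<60)&(W[:,2]>12)
    if j.sum(): print(lo,j.sum(),y[j].min().round(1),y[j].max().round(1),np.median(W[j,2]).round(1))
E
```

```text
[485.745446    38.75246654 187.22159715] [-0.13264131  0.19234798 -1.85047376] 4.2
[-0.0008, -0.002, 0.0061, 0.0, -0.0003, 0.0004] mm 1.3
```

View pics/e1.png

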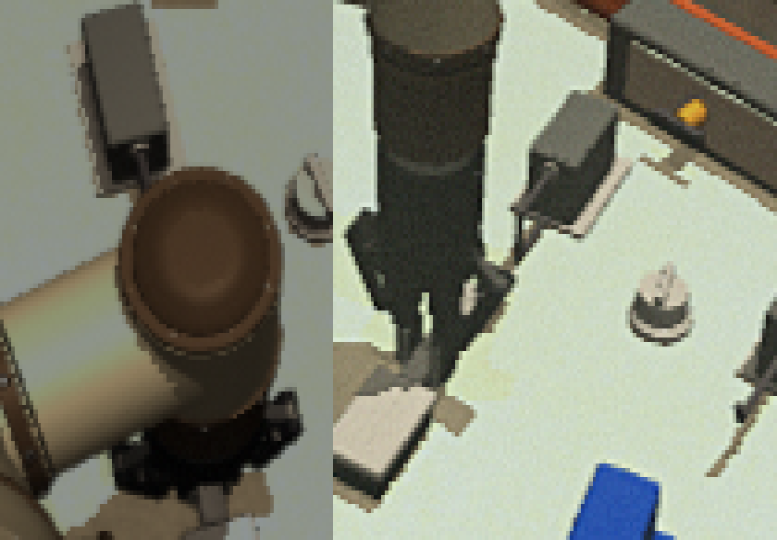

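Request:
carry_out(
  rows=[
    [0.06,0,0,0,0,0,-1],
    [0.12,0,0,0,0,0,-1],
    [0.17,0,0,0,0,0,-1],
    [0.21,0,0,0,0,0,-1],
    [0.24,0,0,0,0,0,-1],
  ],
)

```text
clock: 4.92
position: [531.8, 49.6, 186.3]
ee_rot: [0.992, 0.123, -0.001, 0.0]
contact_force: [-2.0, -1.0, -1.8]
gripper_width: 18.5
grasp_force: 61.0
```

```bash
python3 - <<'E'
from h import *
s=arm.read_state();print(s['position'],s['contact_force'],s['wrist_torque'],s['clock'])
p,d=grab('wrist');save(p,'w3.png',(150,0,420,120),2.8)
W=cloud('wrist').reshape(-1,3);W=W[~np.isnan(W[:,0])]
X=R.from_quat(s['ee_rot']).as_matrix();q=(W-s['position'])@X
j=(q[:,0]>60)&(abs(q[:,1])<30)&(W[:,2]>20)&(W[:,2]<55)
for lo in range(60,150,4):
    k=j&(q[:,0]>=lo)&(q[:,0]<lo+4)
    if k.sum(): print(lo,k.sum(),q[k,1].min().round(1),q[k,1].max().round(1),W[k,2].min().round(),W[k,2].max().round())
E
```

```text
[531.81639254  49.58808257 186.2905357 ] [-1.95243738 -1.00944161 -1.83812748] [-0.05945602  0.67736785 -0.03155909] 4.925
60 684 -8.2 10.3 22.0 33.0
64 502 -5.8 8.0 25.0 28.0
68 543 -5.8 8.0 25.0 28.0
72 743 -18.4 20.5 20.0 29.0
76 1566 -18.5 20.6 22.0 30.0
80 1386 -18.4 20.7 21.0 29.0
84 634 -18.5 20.8 20.0 28.0
88 675 -18.5 20.6 20.0 29.0
92 688 -18.5 20.7 20.0 29.0
96 715 -18.6 20.6 20.0 29.0
100 111 -18.5 20.6 21.0 28.0
```

View pics/w3.png

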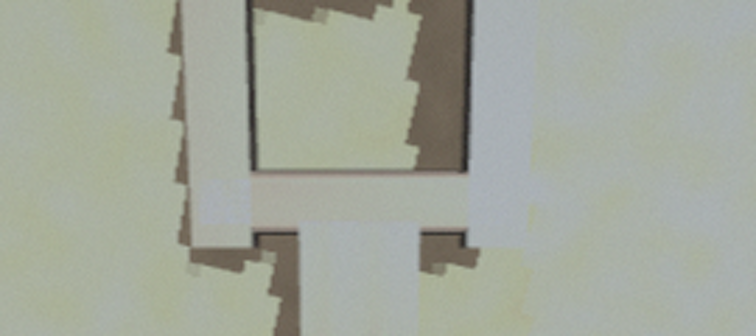

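The hook's mouth is empty so far (back wall at row 190 of the crop), and the 2 N means the eye is sliding. Continuing gently.

Request:
carry_out(
  rows=[
    [0.02,0,0,0,0,0,-1],
    [0.04,0,0,0,0,0,-1],
    [0.055,0,0,0,0,0,-1],
  ],
)

```text
clock: 5.35
position: [542.6, 52.4, 186.5]
ee_rot: [0.992, 0.123, -0.0, 0.0]
contact_force: [-2.3, -1.9, -3.0]
gripper_width: 18.5
grasp_force: 60.9
```

Request:
carry_out(
  rows=[
    [0.015,0,0,0,0,0,-1],
    [0.03,0,0,0,0,0,-1],
  ],
)

```text
clock: 5.6
position: [547.2, 53.5, 186.2]
ee_rot: [0.992, 0.123, -0.003, 0.0]
contact_force: [-7.6, -1.2, 0.7]
gripper_width: 18.5
grasp_force: 61.2
```

Request:
carry_out(
  rows=[
    [0.015,0,0,0,0,0,-1],
    [0.03,0,0,0,0,0,-1],
  ],
)

```text
clock: 5.85
position: [552.3, 54.7, 186.0]
ee_rot: [0.992, 0.123, -0.004, 0.001]
contact_force: [-9.5, -2.0, 0.1]
gripper_width: 18.5
grasp_force: 61.2
```

Request:
carry_out(
  rows=[
    [0.01,0,0,0,0,0,-1],
    [0.02,0,0,0,0,0,-1],
  ],
)

```text
clock: 6.1
position: [555.5, 55.5, 185.5]
ee_rot: [0.992, 0.123, -0.005, 0.001]
contact_force: [-8.6, -1.2, -1.6]
gripper_width: 18.8
grasp_force: 61.1
```

```bash
cat > look.py <<'E'
from h import *
import sys
s=arm.read_state();print(s['position'],s['contact_force'],s['wrist_torque'],s['clock'])
p,d=grab('wrist');save(p,sys.argv[1],(150,0,420,120),2.8)
W=cloud('wrist').reshape(-1,3);W=W[~np.isnan(W[:,0])]
X=R.from_quat(s['ee_rot']).as_matrix();q=(W-s['position'])@X
k=(q[:,0]>60)&(abs(q[:,1])<30)&(W[:,2]>20)&(W[:,2]<34)
for lo in range(56,76,2):
    j=k&(q[:,0]>=lo)&(q[:,0]<lo+2)
    if j.sum(): print(lo,j.sum(),q[j,1].min().round(1),q[j,1].max().round(1))
k=(q[:,0]>60)&(abs(q[:,1])<11)&(W[:,2]>34)&(W[:,2]<62)
if k.sum(): print('bar',k.sum(),q[k,:2].min(0).round(1),q[k,:2].max(0).round(1),W[k,2].max())
E
python3 look.py w4.png
```

```text
[555.47451319  55.50865206 185.49398039] [-8.56663758 -1.21402974 -1.6104603 ] [-0.29655953  2.58711786  0.08264804] 6.1
60 377 -8.1 10.3
62 299 -6.4 8.5
64 253 -5.8 8.0
66 252 -5.8 8.0
68 259 -6.1 7.9
70 300 -6.0 7.9
72 256 -6.0 7.8
74 487 -18.4 20.4
```

View pics/w4.png

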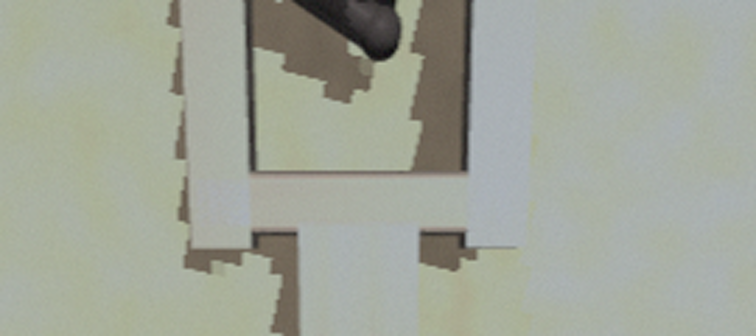

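The gate wire runs from hinge side top-left (300,0) to its tip at (380,40), already swung inward, with the bar right behind it at (385,5), near the ideal y = -3 line. Pressing on in small steps.

Request:
carry_out(
  rows=[
    [0.01,0,0,0,0,0,-1],
    [0.02,0,0,0,0,0,-1],
  ],
)

```text
clock: 6.4
position: [559.0, 56.5, 185.1]
ee_rot: [0.992, 0.123, -0.006, 0.001]
contact_force: [-9.8, -1.1, -2.4]
gripper_width: 18.1
grasp_force: 61.0
```

Request:
carry_out(
  rows=[
    [0.0075,0,0,0,0,0,-1],
    [0.015,0,0,0,0,0,-1],
  ],
)

```text
clock: 6.65
position: [561.5, 57.0, 184.8]
ee_rot: [0.992, 0.123, -0.006, 0.001]
contact_force: [-10.2, -1.6, -1.7]
gripper_width: 18.8
grasp_force: 61.0
```

Request:
carry_out(
  rows=[
    [0.005,0,0,0,0,0,-1],
    [0.01,0,0,0,0,0,-1],
  ],
)

```text
clock: 6.9
position: [563.3, 57.5, 184.7]
ee_rot: [0.992, 0.123, -0.007, 0.001]
contact_force: [-10.0, -0.0, -2.6]
gripper_width: 18.5
grasp_force: 60.9
```

```bash
python3 look.py w5.png
```

```text
[563.28930448  57.49921253 184.72591493] [-9.97116585 -0.02733965 -2.64209622] [-0.07753926  2.84892737  0.19400049] 6.9
60 379 -8.5 10.2
62 299 -6.7 8.6
64 249 -6.1 7.6
66 252 -6.1 7.7
68 252 -6.1 7.6
70 298 -6.1 7.9
72 257 -6.0 7.9
74 441 -18.7 20.3
bar 431 [93.1 -1.2] [96.1  5.6] 49.543820175604935
```

View pics/w5.png

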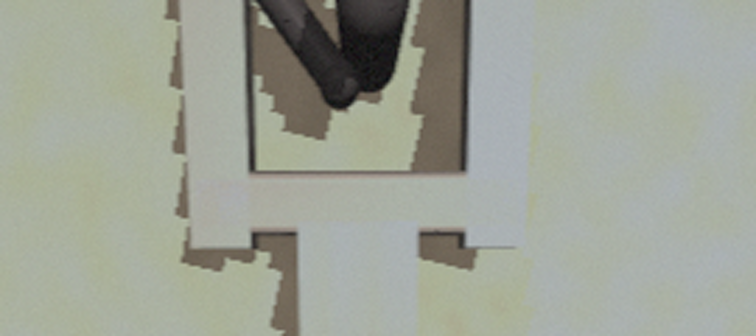

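Bar at (372,50) and gate tip at (340,100): the bar is about to slip past the tip, with roughly 8 mm left to the back wall (row 172).

Request:
carry_out(
  rows=[
    [0.005,0,0,0,0,0,-1],
    [0.01,0,0,0,0,0,-1],
  ],
)

```text
clock: 7.2
position: [568.9, 59.9, 186.4]
ee_rot: [0.992, 0.124, 0.0, -0.0]
contact_force: [-0.3, 0.0, -2.7]
gripper_width: 18.5
grasp_force: 60.8
```

Request:
carry_out(
  rows=[
    [0.005,0,0,0,0,0,-1],
    [0.0075,0,0,0,0,0,-1],
  ],
)

```text
clock: 7.45
position: [570.8, 59.6, 187.0]
ee_rot: [0.992, 0.124, 0.001, -0.0]
contact_force: [-1.0, 0.2, -2.8]
gripper_width: 18.4
grasp_force: 60.8
```

The force dropped to about 0, so the gate snapped past. Now pulling back: slack first, then the eye's drag should appear.

Request:
carry_out(
  rows=[
    [-0.04,0,0,0,0,0,-1],
    [-0.08,0,0,0,0,0,-1],
    [-0.1,0,0,0,0,0,-1],
    [-0.12,0,0,0,0,0,-1],
    [-0.14,0,0,0,0,0,-1],
  ],
)

```text
clock: 8.07
position: [543.4, 52.7, 187.0]
ee_rot: [0.992, 0.124, 0.001, -0.0]
contact_force: [2.7, -0.7, -3.1]
gripper_width: 18.7
grasp_force: 60.7
```

Request:
carry_out(
  rows=[
    [-0.03,0,0,0,0,0,-1],
    [-0.06,0,0,0,0,0,-1],
    [-0.09,0,0,0,0,0,-1],
    [-0.12,0,0,0,0,0,-1],
  ],
)

```text
clock: 8.57
position: [519.6, 46.7, 186.9]
ee_rot: [0.992, 0.124, 0.0, -0.0]
contact_force: [2.2, -0.4, -2.1]
gripper_width: 18.7
grasp_force: 60.8
```

Request:
carry_out(
  rows=[
    [-0.03,0,0,0,0,0,-1],
    [-0.055,0,0,0,0,0,-1],
    [-0.075,0,0,0,0,0,-1],
    [-0.09,0,0,0,0,0,-1],
  ],
)

```text
clock: 9.07
position: [502.3, 42.3, 186.8]
ee_rot: [0.992, 0.124, 0.0, -0.0]
contact_force: [2.1, 0.8, -2.4]
gripper_width: 18.4
grasp_force: 60.9
```

Request:
carry_out(
  rows=[
    [-0.01,0,0,0,0,0,-1],
    [-0.02,0,0,0,0,0,-1],
  ],
)

```text
clock: 9.32
position: [498.6, 41.4, 186.7]
ee_rot: [0.992, 0.124, 0.0, -0.0]
contact_force: [2.1, 0.5, -1.1]
gripper_width: 18.7
grasp_force: 60.9
```

Request:
carry_out(
  rows=[
    [-0.01,0,0,0,0,0,-1],
    [-0.02,0,0,0,0,0,-1],
  ],
)

```text
clock: 9.57
position: [495.6, 40.7, 187.0]
ee_rot: [0.992, 0.124, 0.002, -0.0]
contact_force: [6.7, 0.6, -4.0]
gripper_width: 18.6
grasp_force: 60.7
```

One more small pull to confirm the hard stop.

Request:
carry_out(
  rows=[
    [-0.005,0,0,0,0,0,-1],
    [-0.005,0,0,0,0,0,-1],
  ],
)

```text
clock: 9.82
position: [495.3, 40.7, 187.2]
ee_rot: [0.992, 0.124, 0.003, -0.0]
contact_force: [7.7, 1.1, -4.9]
gripper_width: 18.5
grasp_force: 60.6
```

Hard stop reached at 495 mm. Easing forward 1.5 mm and lowering to the ledge.

Request:
carry_out(
  rows=[
    [0.0075,0,0,0,0,0,-1],
    [0.0075,0,0.01,0,0,0,-1],
    [0.0075,0,0.02,0,0,0,-1],
    [0.0075,0,0.025,0,0,0,-1],
    [0.0075,0,0.025,0,0,0,-1],
  ],
)

```text
clock: 10.45
position: [495.8, 40.8, 182.0]
ee_rot: [0.992, 0.124, 0.001, -0.0]
contact_force: [5.1, 0.8, 0.1]
gripper_width: 18.8
grasp_force: 61.1
```

Request:
carry_out(
  rows=[
    [0,0,0.004,0,0,0,-1],
    [0,0,0.004,0,0,0,-1],
  ],
)

```text
clock: 10.7
position: [495.8, 40.8, 181.1]
ee_rot: [0.992, 0.124, 0.001, -0.0]
contact_force: [5.6, 0.8, -2.2]
gripper_width: 18.6
grasp_force: 61.0
```

Request:
carry_out(
  rows=[
    [0.005,0,0.003,0,0,0,-1],
    [0.005,0,0.005,0,0,0,-1],
    [0.005,0,0.005,0,0,0,-1],
  ],
)

```text
clock: 11.08
position: [496.2, 40.8, 180.7]
ee_rot: [0.992, 0.124, 0.0, 0.0]
contact_force: [3.5, 1.7, 5.3]
gripper_width: 18.5
grasp_force: 62.1
```

Request:
carry_out(
  rows=[
    [0,0,0,0,0,0,0],
    [0,0,0,0,0,0,0.2],
    [0,0,0,0,0,0,0.2],
    [0,0,0,0,0,0,0.2],
    [0,0,0,0,0,0,0.2],
  ],
)

```text
clock: 11.7
position: [496.0, 40.6, 179.8]
ee_rot: [0.992, 0.123, -0.0, 0.0]
contact_force: [-0.2, 0.3, -0.2]
gripper_width: 51.1
grasp_force: 0.0
```

Request:
carry_out(
  rows=[
    [0,0,-0.1,0,0,0,0.2],
    [0,0,-0.35,0,0,0,0.2],
    [-0.2,0,-0.65,0,0,0,0.2],
    [-0.5,0,-0.9,0,0,0,0.2],
    [-0.6,0,-0.9,0,0,0,0.2],
    [-0.6,0,-0.9,0,0,0,0.2],
  ],
)

```text
clock: 12.45
position: [377.6, 10.5, 361.4]
ee_rot: [0.992, 0.124, 0.002, -0.001]
contact_force: [-0.2, 0.3, -0.7]
gripper_width: 51.5
grasp_force: 0.0
```

```bash
python3 - <<'E'
from h import *
s=arm.read_state();print(s['position'],s['clock'],s['gripper_width'])
p,_=grab('wrist');grab('top');grab('side')
t=np.deg2rad(14.2);u=np.array([np.cos(t),np.sin(t)]);n=np.array([-u[1],u[0]])
for cam in('wrist','side'):
    W=cloud(cam).reshape(-1,3);W=W[~np.isnan(W[:,0])]
    q=W[:,:2]-[634.8,72.7];x=q@u;y=q@n
    print(cam)
    for lo in range(-260,60,8):
        j=(abs(y)<30)&(x>=lo)&(x<lo+8)&(W[:,2]>10)&(W[:,2]<60)
        if j.sum(): print(lo,j.sum(),y[j].min().round(1),y[j].max().round(1),np.median(W[j,2]).round(1),W[j,2].max().round())
E
```

```text
[377.598393    10.46277766 361.39323809] 12.45 51.49765759462748
wrist
-260 188 -23.2 27.2 25.4 28.0
-252 616 -24.1 27.9 26.2 28.0
-244 636 -24.0 27.8 26.1 28.0
-236 636 -23.8 27.6 26.1 28.0
-228 635 -23.5 27.4 26.2 28.0
-220 643 -24.1 28.0 26.1 28.0
-212 719 -23.9 27.9 26.2 28.0
-204 660 -23.7 27.7 26.1 29.0
-196 724 -23.5 27.4 26.1 28.0
-188 733 -24.0 28.0 26.2 29.0
-180 739 -23.9 28.0 26.1 29.0
-172 313 -21.3 25.4 25.1 28.0
-164 303 -7.5 11.5 25.9 28.0
-156 294 -7.5 11.4 25.9 28.0
-148 308 -7.4 11.4 25.9 28.0
-140 325 -8.0 12.0 25.9 28.0
-132 242 -8.0 12.0 25.8 28.0
side
-260 48 -24.6 26.3 21.4 28.0
-252 59 -24.8 24.4 24.8 31.0
-244 47 -25.3 26.1 25.4 28.0
-236 42 -24.8 26.5 25.5 29.0
-228 43 -25.6 26.9 25.6 29.0
-220 39 -23.4 27.4 25.7 29.0
-212 40 -24.3 24.2 25.1 30.0
-204 41 -24.6 24.1 25.4 28.0
-196 36 -24.6 25.4 25.4 28.0
-188 39 -24.0 26.1 25.6 28.0
-180 35 -23.9 27.1 24.7 27.0
-172 15 -10.7 18.2 24.0 29.0
-164 22 -9.5 10.5 24.7 29.0
-156 16 -9.4 8.8 24.7 29.0
-148 14 -8.8 7.7 25.0 29.0
-140 17 -8.9 10.4 24.1 28.0
-132 20 -8.3 11.3 24.4 28.0
-124 15 -8.8 9.9 24.2 27.0
-116 16 -9.0 10.7 24.1 26.0
-108 14 -9.2 8.7 24.1 27.0
-100 20 -8.1 10.0 24.1 27.0
-92 16 -9.5 10.9 25.5 29.0
-84 9 -8.6 9.2 24.2 25.0
-76 6 -5.9 4.9 20.4 24.0
-68 40 -18.2 22.0 18.8 24.0
-60 15 -17.1 21.4 19.7 22.0
-52 13 -18.6 20.8 19.9 22.0
-44 35 -18.0 19.9 22.2 45.0
-36 25 -16.9 21.4 20.5 47.0
-28 5 -2.5 0.5 45.2 49.0
-20 4 -3.8 2.3 45.9 48.0
-12 6 -3.7 2.5 46.1 48.0
-4 5 -4.7 1.4 48.0 49.0
4 5 -3.1 1.4 45.4 46.0
12 3 -2.8 2.3 44.4 46.0
20 5 -3.5 1.3 44.6 46.0
28 4 -3.6 0.2 47.0 48.0
36 4 -2.9 3.7 45.1 48.0
44 14 -19.2 14.9 45.7 53.0
52 137 -24.1 21.5 36.7 58.0
```

The brush lies flat, with the bar about 93 mm in front of the block face and inside the hook. The robot is clear, so I'm handing in.

```bash
python3 -c "
from bench import arm
print(arm.job_done())"
```

```text
the job is handed in; nothing more can be done
None
```

The brush is clipped to the eye, which was pulled out to its hard stop; it lies flat on the ledge, and the job is handed in. Force readings at the end of each move peaked at about 10 N while pressing, and it took about 12.5 s.

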